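# Hold a spring clamp open around the glued panel's edge

### The job

The freshly glued thin panel standing in the grooved block needs a clamp: take the spring clamp by its handles, squeeze it wide open, lift it off the bench and bring its gaping jaws around the panel's free upright edge, about half way up, with the edge well inside the mouth and a jaw on each side. The clamp must not push or touch the panel, and the other things stay where they are. Finish there, still holding the clamp squeezed wide open in the air around the edge; do not let it shut.

Things in the scene. Friction and masses are not known exactly. Their poses are not given: they have to be found in the camera images.
- clamp: steel spring clamp like a clothes peg, black rubber grips and jaw pads, lying flat: 105 mm long, 20 mm thick, 0.07 kg. Squeezing the handles spreads the jaws. Origin on the pivot axis at the underside, z up; the frame is the +y lever's. Shut, x is the centre line towards the jaws. Jaws start within 0.5 rad of world +x; it may have swapped places with the locking pliers
- clamp_lever (a joint): angle q between the levers, rad: 0 shut, 0.50 fully squeezed (a stop), jaw tips then 25 mm apart. Sprung shut: squeezing 40 mm behind the pivot takes 5 N to start and 10 N fully open; a firmer grip (40 N) on the stop does no harm. Opened by q, the clamp body's x axis is turned +q/2 about z from the centre line
- clamp_pivot (a point): the clamp's pivot, at mid thickness (10 mm above the underside). The centre line runs from here to midway between jaw_a and jaw_b. Handles reach from 15 to 53 mm behind the pivot (58 when squeezed); grip them about 40 mm behind. Shut, their outer faces splay 0.25 rad each from the centre line, 50 mm apart at 40 mm behind, 57 mm at the ends; fully squeezed they are parallel, 29 mm apart
- jaw_a (a point): inner corner of the jaw tip of the clamp's +y lever, 50 mm ahead of the pivot, at mid thickness. Shut, it meets jaw_b. Behind each tip is a 12 mm long pad, then a wider throat; the mouth ends about 6 mm ahead of the pivot
- jaw_b (a point): inner corner of the jaw tip of the -y lever (the one that turns on the body), 50 mm ahead of the pivot, at mid thickness
- panel: panel of two 3 mm sheets (6 mm in all, 130 mm long, from 12 to 92 mm above the bench) upright in a grooved wooden block 85 x 60 x 41 mm; one loose piece, 0.8 kg. Origin on the bench under the free edge; x along the panel from the free edge into the block (begins at x = 50 mm), within 0.5 rad of world +x; faces at y = -3 and +3 mm; z up
- panel_edge (a point): middle of the panel's free upright edge, the one towards the robot, 52 mm above the bench
- locking_pliers: steel locking pliers, 39 x 152 x 12 mm, lying flat; bystander
- glue_bottle: white glue bottle with orange nozzle, 39 mm wide, 114 mm tall, standing at the left; bystander
- flux_brush: thin flat brush, 169 mm long, lying at the front left; bystander
- pen_1: green pencil, 7 x 112 mm, lying between the clamp's two possible places; bystander
- blank_1: wood blank 40 x 70 x 28 mm at the right; bystander
- blank_3: small wood blank 22 x 40 x 12 mm near the front; bystander
Not all that is in view belongs to the job. Of the things shaped like the clamp, the steel one is meant.

How it is judged:
On the way:
1. the clamp is squeezed open in the gripper and lifted off the bench (value of joint clamp_lever above 0.36 rad and height (world z) of clamp_pivot above 0.027 m and contact force between clamp and the fingers above 2 N), for 0.2 s.
At the end, for the whole second after the job is handed in: fingers hold the clamp still, open 0.36 rad or more, over 27 mm up; jaw tips 8 mm or more past the free edge, one each side, pivot in front of it, jaws 27 to 77 mm above the bench; clamp and panel not touching (under 0.3 N); panel upright, moved under 12 mm (all of step 1 and contact force between clamp and panel below 0.3 N and distance of panel from where it was at the start of the episode below 0.012 m and angle between panel's own z axis and vertical below 0.1 rad and linear speed of clamp below 0.03 m/s and x of each of jaw_a, jaw_b in the frame of panel above 0.008 m and x of clamp_pivot in the frame of panel below 0 m and z of jaw_a in the frame of panel between 0.027 and 0.077 m and z of jaw_b in the frame of panel between 0.027 and 0.077 m and ((y of jaw_a in the frame of panel above 0.003 m and y of jaw_b in the frame of panel below -0.003 m) or (y of jaw_b in the frame of panel above 0.003 m and y of jaw_a in the frame of panel below -0.003 m))); the arm keeps its last pose, push and grip.
It fails at once if the clamp pushes or pinches the panel (over 4 N) (contact force between clamp and panel above 4 N).
It fails at once if the panel is shifted more than 12 mm (distance of panel from where it was at the start of the episode above 0.012 m).
It fails at once if a bystander is moved more than 30 mm (distance of any of locking_pliers, glue_bottle, flux_brush, pen_1, blank_1, blank_3 from where it was at the start of the episode above 0.03 m).
It also fails if it takes over 32 s, if anything falls off the work surface, if the arm or the gripper's body presses on something with over 40 N, if the wrist force passes 120 N, or if a joint passes its speed limit or range.

### The arm

A 7-joint arm with a two-finger parallel gripper is mounted at the origin on a cart in front of the work surface, level with it; the furniture and walls round the work are solid. World frame = base frame: x ahead of the robot, y to its left, z up, the work surface at z = 0. Lengths are in m, angles in rad, forces in N, time in s.
With the tool pointing down it reaches from about 0.4 to 0.85 m from the base axis. Payload 10.4 kg.
Tool frame: the origin (TCP) lies at the very end of the fingers, on their centre line; the grasp point (between the pads) lies 19 mm behind it; z points along the fingers, y is the line along which they close (so a half turn about z gives the same grasp; the last joint's range is limited). The gripper opens to 87 mm and grips with 3 to 60 N. Pads are 19 mm wide; open, the fingers measure 117 mm over their backs; the gripper's body (75 mm by 190 mm) begins 51 mm behind the grasp point.
Start: joints at [1.298, 0.332, -0.065, 1.46, 0.022, 1.35, -0.088], TCP at [0.155, -0.606, 0.223] pointing down, gripper open.
Joint ranges: [-2.6, 2.6], [-0.5, 2.12], [-1.47, 1.34], [0.16, 2.42], [-1.27, 4.41], [0.06, 2.06], [-2.6, 2.6]. Speed limits (rad/s): [2.22, 2.22, 2.79, 2.79, 3.14, 3.14, 3.14].

### API

Orientations are given as a unit quaternion [x, y, z, w].
In Python, from bench import r gives the robot as it stands.
- The arm moves only by the tool jog_arm, called after "Emit:" as a command line: name --argument value ..., lists and objects as JSON in quotes. Schema: {"type":"object","properties":{"moves":{"type":"array","items":{"type":"array","prefixItems":[{"type":"array","items":{"type":"number"},"minItems":3,"maxItems":3},{"type":"number"},{"type":"number"}],"minItems":3,"maxItems":3},"minItems":1,"maxItems":12},"force":{"type":"number"},"only":{"type":"string"},"quiet":{"type":"boolean"},"lines":{"type":"string"}},"required":["moves"],"additionalProperties":false}. moves is a list of rows, 1 to 12 of them, each written [[dx, dy, dz], turn, opening]: dx, dy, dz in normalised numbers (1 is 0.5 m), then a turn about the tool's z in shares of 4 rad (1.0 is 4 rad), then the finger opening in m; each row is the pose to reach, as a shift and turn from the pose commanded when the call began, along the tool's axes at that moment; what a row does not reach only later rows make up. A row lasts 1/10 s, in which the tool goes at most 0.05 m and 0.15 rad, less where a joint would pass 70% of its speed; a pose out of reach is approached as far as the arm can. The fingers move at their own pace and stop on an object; force is the grip in N (left out, the last holds). Time passes only in rows, so rows that do not move let the fingers close. The tool returns the time, the measured TCP pose, the force, the opening and the grip force at its end. only (a regular expression) keeps the lines of the reply that match it, lines (a string "A,B") keeps lines A to B, and quiet returns only ok. A shift or turn number past 1, either way, is cut back to 1. Input that does not fit is refused with a message, and nothing moves.
- r.read_state(): the state, without advancing time (a new reading comes with each control period).
- r.camera(name): name is "scene" or "side" or "wrist"; returns a dict with "img" (420x560x3 uint8, red, green, blue), "fx", "fy", "cx", "cy" (pixels), "pose" (4x4, takes a point from camera to world coordinates). Camera axes: x right, y down, z forward; pixel columns grow to the right and rows downward; lengths in m; the calibration is good to about 2 mm. A picture is of the moment at which its call begins. There is no depth.
- r.close_job(): hands the job in; it is judged then, once.
Trained networks look in the newest picture that a camera, given by its name, has taken for a name from the list of things; names that differ only in an ending like _2 or _b are one class to them, and where a whole thing is asked for, a point or a joint stands for the part that bears it (a point fixed in the world has none). Each returns a list of dicts, best first, with "p" (0 to 1); they miss things now and then, are a little off and sometimes report something else, mostly with a low value. They report only what shows in the picture. A call takes as long as a camera call. They do not tell look-alikes from the thing itself.
- r.recognise(camera, label): "position" ([column, row] as shares, 0 to 1, of the picture: columns of its width, rows of its height, amid what is visible of it).
- r.regions_of(camera, label): "pixels" (420x560 bool, what is visible of it) and "position" ([column, row] as shares, 0 to 1, of the picture: columns of its width, rows of its height, amid what is visible of it).
The state is a dict: "time": time; "joint_positions": joint angles; "joint_vel": joint speeds; "joint_torque": joint torques, N m; "ee_pos": TCP position; "eef_rot": TCP orientation; "ft_force": force on the tool from outside, world axes, zero at the start; "torque": the same for the moment, N m; "width": finger opening in m; "grip_force": force on a finger pad.
Only numpy, scipy, OpenCV 4.12 (cv2) and the standard library are available. Lean on these libraries where they do the work, as an engineer would, in place of code of your own. Each camera call takes 0.05 s, during which the arm holds its last target. There are 200 camera calls.

## Working session

There is one attempt and no reset: what is moved stays moved. The work goes in short steps, Python scripts to look and compute and a tool call to move; the robot and the scene stay as the last step left them, time stands still between calls to the robot, and variables do not carry over. Pictures are saved under pics/ and viewed, at most 10 in all, crops included, and the job is handed in when it is done.

```bash
mkdir -p pics; cat > h.py <<'E'
from bench import r
import numpy as np, cv2
from scipy.spatial.transform import Rotation as R
def ray(c,u,v,z):
    P=np.array(c["pose"]); d=P[:3,:3]@np.array([(u-c["cx"])/c["fx"],(v-c["cy"])/c["fy"],1]); o=P[:3,3]
    return o+d*(z-o[2])/d[2]
def proj(c,p):
    P=np.array(c["pose"]); q=P[:3,:3].T@(np.array(p)-P[:3,3]); return np.array([c["fx"]*q[0]/q[2]+c["cx"],c["fy"]*q[1]/q[2]+c["cy"]])
def save(n,img,k=1):
    cv2.imwrite("pics/"+n,cv2.resize(img[:,:,::-1],None,fx=k,fy=k,interpolation=cv2.INTER_CUBIC))
E
python3 - <<'E'
from h import *
for n in ["scene","side"]:
    c=r.camera(n); save(n+"0.png",c["img"],1.4); print(n,np.round(c["pose"],3).tolist(),c["fx"])
    for l in ["clamp","clamp_pivot","jaw_a","panel","panel_edge","locking_pliers","pen_1"]:
        for d in r.recognise(n,l)[:4]: 
            u,v=d["position"][0]*560,d["position"][1]*420
            print(l,round(d["p"],2),round(u),round(v),np.round(ray(c,u,v,0.01),3))
s=r.read_state();print(s["ee_pos"],s["eef_rot"],s["time"],s["width"])
E
```

```text
scene [[-0.768, -0.474, 0.431, 0.033], [-0.641, 0.572, -0.511, 0.573], [-0.004, -0.669, -0.743, 0.895], [0.0, 0.0, 0.0, 1.0]] 460.09038498540406
clamp 0.76 178 289 [0.58  0.288 0.01 ]
clamp 0.71 290 239 [0.477 0.016 0.01 ]
clamp_pivot 0.58 291 240 [0.473 0.015 0.01 ]
jaw_a 0.97 174 293 [0.581 0.3   0.01 ]
jaw_a 0.75 293 240 [0.469 0.013 0.01 ]
jaw_a 0.69 299 238 [ 0.463 -0.004  0.01 ]
jaw_a 0.6 178 282 [0.596 0.275 0.01 ]
panel 0.65 221 250 [0.585 0.146 0.01 ]
panel_edge 0.75 217 249 [0.594 0.152 0.01 ]
locking_pliers 0.81 337 192 [ 0.482 -0.193  0.01 ]
locking_pliers 0.55 279 271 [0.438 0.104 0.01 ]
pen_1 0.62 331 216 [ 0.445 -0.114  0.01 ]
side [[0.996, 0.059, -0.065, 0.57], [0.087, -0.551, 0.83, -1.012], [0.013, -0.833, -0.554, 0.72], [0.0, 0.0, 0.0, 1.0]] 463.19544582831674
clamp 0.83 268 214 [0.473 0.015 0.01 ]
clamp 0.5 313 163 [0.592 0.322 0.01 ]
clamp_pivot 0.78 265 213 [0.466 0.02  0.01 ]
clamp_pivot 0.67 267 143 [0.429 0.449 0.01 ]
clamp_pivot 0.49 318 162 [0.608 0.327 0.01 ]
jaw_a 0.95 267 217 [0.473 0.003 0.01 ]
jaw_a 0.76 269 217 [0.477 0.001 0.01 ]
jaw_a 0.62 317 161 [0.602 0.337 0.01 ]
panel 0.61 303 178 [0.562 0.221 0.01 ]
panel 0.59 264 218 [ 0.466 -0.005  0.01 ]
panel_edge 0.91 306 178 [0.571 0.219 0.01 ]
panel_edge 0.54 268 264 [ 0.495 -0.188  0.01 ]
locking_pliers 0.75 267 263 [ 0.492 -0.187  0.01 ]
[ 0.1545122  -0.60563979  0.22259242] [9.92212024e-01 1.24560401e-01 1.02850089e-05 7.35949879e-05] 0.8 0.08687843933967959
```

View pics/scene0.png

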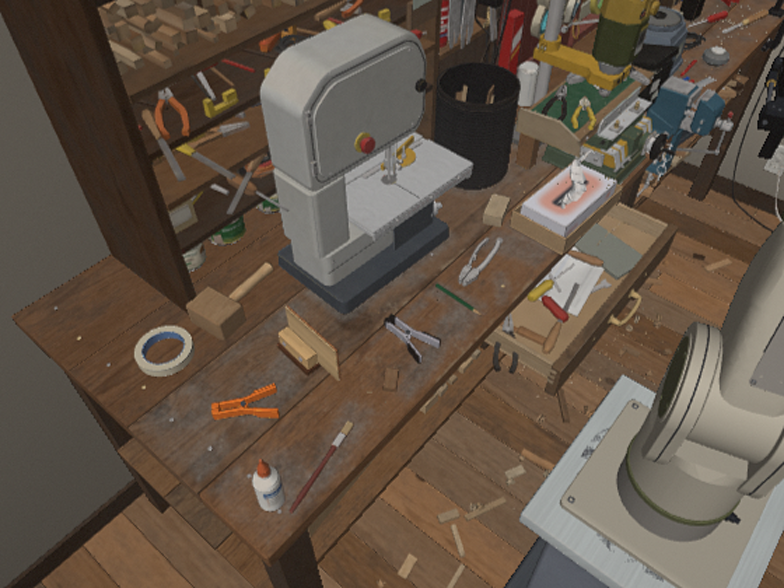

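View pics/side0.png

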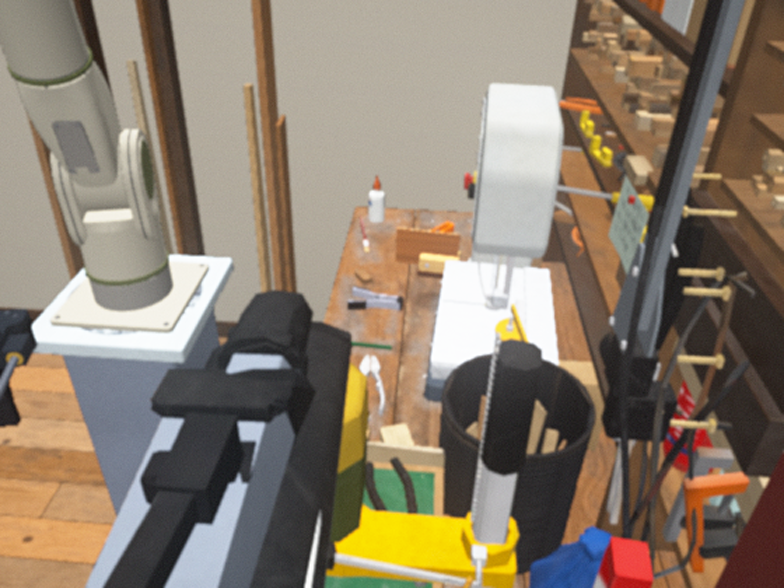

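Candidates for the clamp (display px in scene0): the steel/black clamp at (410,338), the orange look-alike at (243,402), and the locking pliers at (480,260). I choose the steel one at (410,338). The panel is at (312,342) with its free edge near (338,370). The bandsaw is behind the clamp. Next I move to get a close wrist view.

```bash
cat >> h.py <<'E'
def delta(p,yaw=None):
    s=r.read_state(); M=R.from_quat(s["eef_rot"]); d=M.inv().apply(np.array(p)-s["ee_pos"])
    X=M.as_matrix()[:,0]; y0=np.arctan2(X[1],X[0])
    # tool z down: +turn about tool z decreases world yaw
    print("tool d",np.round(d,4),"yaw now",round(y0,3),"turn",None if yaw is None else round(-(yaw-y0),3),"t",s["time"])
E
python3 -c "
from h import *
delta([0.40,0.0,0.30],0.25)"
```

```text
tool d [ 0.3876 -0.5262 -0.0775] yaw now 0.25 turn -0.0 t 0.8
```

The manual's scale: shifts go in shares of 0.5 m and turns go in shares of 4 rad. Converting my numbers, -0.46 m / 0.5 = -0.92, -0.42 m / 0.5 = -0.84.

Emit:
jog_arm --moves '[[[0.04,-0.04,-0.08],0,0.087],[[0.1,-0.12,-0.155],0,0.087],[[0.16,-0.2,-0.155],0,0.087],[[0.22,-0.28,-0.155],0,0.087],[[0.28,-0.36,-0.155],0,0.087],[[0.34,-0.44,-0.155],0,0.087],[[0.4,-0.52,-0.155],0,0.087],[[0.46,-0.6,-0.155],0,0.087],[[0.52,-0.68,-0.155],0,0.087],[[0.58,-0.76,-0.155],0,0.087],[[0.64,-0.84,-0.155],0,0.087],[[0.7,-0.92,-0.155],0,0.087]]'

```text
time: 2.0
ee_pos: [0.3763, -0.0809, 0.3003]
eef_rot: [0.992, 0.125, 0.0, 0.001]
ft_force: [1.1, -0.9, -0.4]
width: 0.0868
grip_force: 0.0
```

```bash
python3 - <<'E'
from h import *
delta([0.40,0.0,0.30],0.25)
c=r.camera("wrist"); save("w0.png",c["img"],1.4)
print(np.round(c["pose"],3).tolist(),c["fx"])
c=r.camera("scene")["img"];save("s1.png",np.ascontiguousarray(c[180:300,140:400]),3)
E
```

```text
tool d [ 0.043  -0.0725  0.0002] yaw now 0.25 turn -0.0 t 2.0
[[0.247, -0.929, -0.277, 0.453], [-0.969, -0.236, -0.072, -0.062], [0.001, 0.286, -0.958, 0.461], [0.0, 0.0, 0.0, 1.0]] 369.9266921729466
```

View pics/w0.png

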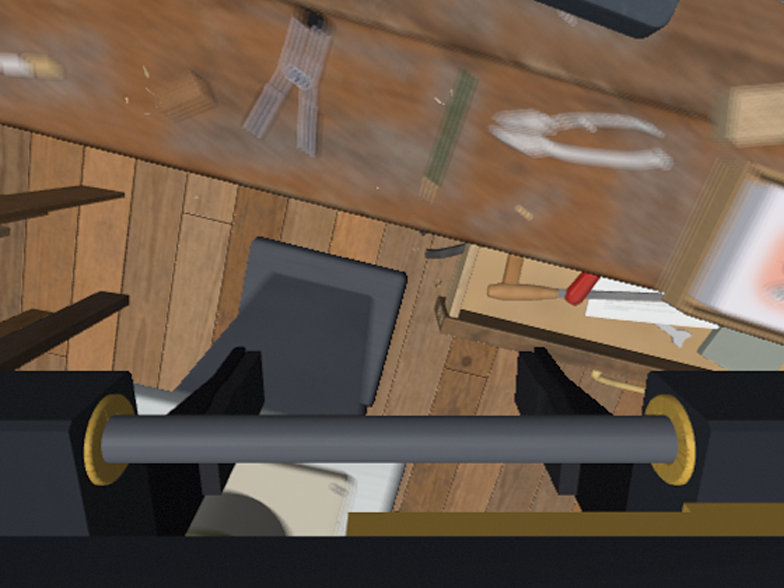

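The wrist view shows the steel clamp with its pivot at (300,75), jaws at (315,18) and handles at (255,130) and (308,150). It is blurred by motion. I move left and forward so that clamp and panel are both visible.

In the tool's units: -0.15 m / 0.5 = -0.3, 0.08 m / 0.5 = 0.16.

Emit:
jog_arm --moves '[[[0.04,-0.06,0],0,0.087],[[0.08,-0.12,0],0,0.087],[[0.12,-0.18,0],0,0.087],[[0.16,-0.24,0],0,0.087],[[0.18,-0.3,0],0,0.087],[[0.18,-0.3,0],0,0.087],[[0.18,-0.3,0],0,0.087]]'

```text
time: 2.8
ee_pos: [0.426, 0.0846, 0.3]
eef_rot: [0.992, 0.125, -0.0, 0.0]
ft_force: [-0.6, -0.0, 0.9]
width: 0.0873
grip_force: 0.0
```

```bash
python3 - <<'E'
from h import *
c=r.camera("wrist"); save("w1.png",c["img"],1.4)
for l in ["clamp","clamp_pivot","jaw_a","panel","panel_edge"]:
    for d in r.recognise("wrist",l)[:4]:
        u,v=d["position"][0]*560,d["position"][1]*420
        print(l,round(d["p"],2),round(u),round(v),np.round(ray(c,u,v,0.052 if l=="panel_edge" else .01),3))
np.save("w1.npy",c,allow_pickle=True)
E
```

```text
clamp 0.78 347 141 [0.475 0.01  0.01 ]
clamp 0.64 133 14 [0.549 0.279 0.01 ]
clamp_pivot 0.86 135 14 [0.549 0.278 0.01 ]
clamp_pivot 0.85 349 138 [0.478 0.009 0.01 ]
clamp_pivot 0.21 439 170 [ 0.469 -0.111  0.01 ]
jaw_a 0.96 135 15 [0.548 0.278 0.01 ]
jaw_a 0.69 347 140 [0.476 0.011 0.01 ]
jaw_a 0.56 351 146 [0.47  0.004 0.01 ]
panel 0.85 243 28 [0.564 0.159 0.01 ]
panel 0.49 350 139 [0.478 0.007 0.01 ]
panel_edge 0.95 245 26 [0.561 0.153 0.052]
```

View pics/w1.png

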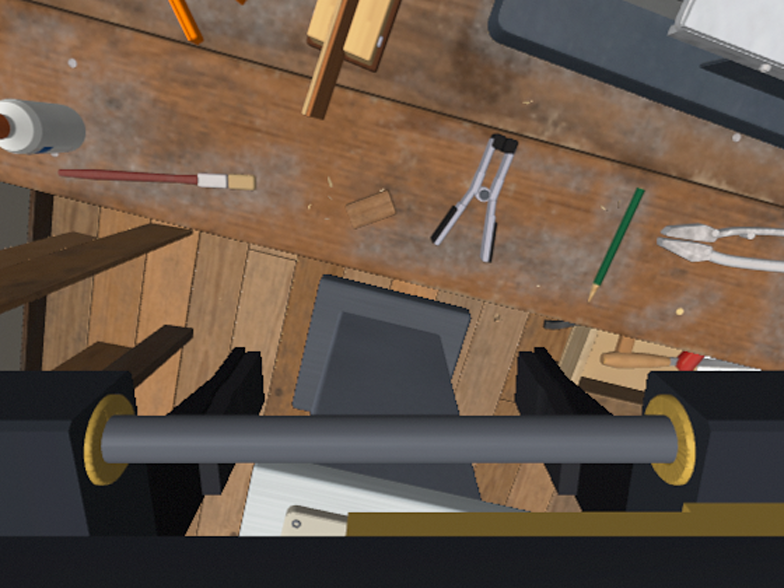

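The view is sharp now. Display px: clamp pivot (484,194), jaw tips (504,140), handle ends (437,241) and (488,260), free end of the panel near (313,115). I take one close crop for precise corners.

```bash
python3 - <<'E'
from h import *
c=np.load("w1.npy",allow_pickle=True).item(); im=c["img"]
a=cv2.resize(np.ascontiguousarray(im[0:95,195:295]),None,fx=4,fy=6.0/1.5,interpolation=cv2.INTER_CUBIC)
b=cv2.resize(np.ascontiguousarray(im[90:190,300:380]),None,fx=4,fy=4,interpolation=cv2.INTER_CUBIC)
o=np.zeros((400,720,3),np.uint8); o[:380,:400]=a; o[:,400:]=b; save("crop.png",o)
k=1.4
for n,u,v,z in [("piv",484,194,.02),("jawtip",504,140,.018),("hl",437,241,.018),("hr",488,260,.018)]: print(n,np.round(ray(c,u/k,v/k,z),4))
print(c["pose"][:3,3])
E
```

```text
piv [0.4775 0.0145 0.02  ]
jawtip [0.5233 0.0112 0.018 ]
hl [0.4287 0.0415 0.018 ]
hr [ 0.4236 -0.0064  0.018 ]
[0.50245381 0.10353266 0.46101008]
```

View pics/crop.png

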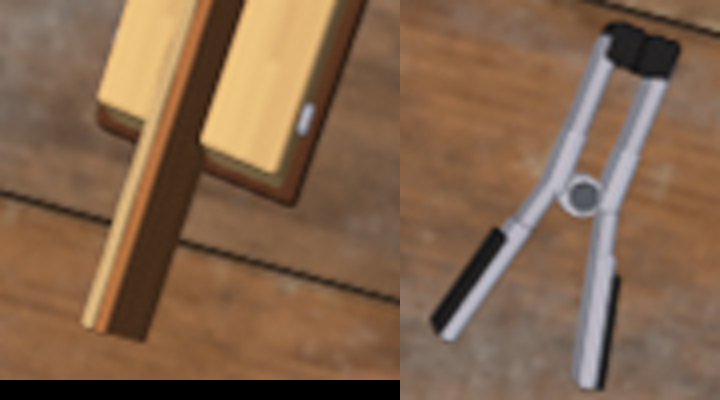

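Crop: the steel clamp lies with grips toward the robot, pivot at (582,195) and jaw seam tip at (645,30). The panel's top strip runs from its end at (96,328) up to (197,0); the dark area is its right face.

```bash
python3 - <<'E'
from h import *
c=np.load("w1.npy",allow_pickle=True).item()
f=lambda x,y,z:ray(c,195+x/4,y/4,z); g=lambda x,y,z:ray(c,300+(x-400)/4,90+y/4,z)
e=f(96,328,.092); e2=f(197,0,.092); d=e2-e; print("edge",e,"yaw",np.arctan2(d[1],d[0]), "bottom right",f(145,340,.012))
print("strip w",f(83,325,.092),f(108,330,.092))
p=g(582,195,.02); j=g(645,30,.02); print("piv",p,"jaw",j,np.linalg.norm(j-p),"yaw",np.arctan2(*(j-p)[1::-1]))
hl,hr=g(435,325,.02),g(605,388,.02); m=(hl+hr)/2; print("handles",hl,hr,np.linalg.norm(hl-hr),"yaw from handles",np.arctan2(*(p-m)[1::-1]),np.linalg.norm(p-m))
yaw=np.arctan2(*(j-m)[1::-1]); print("yaw overall",yaw)
gr=p-0.04*np.array([np.cos(yaw),np.sin(yaw),0]); print("grasp",gr)
for z in [.03,.1]: delta([gr[0],gr[1],z],yaw)
E
```

```text
edge [0.50236977 0.16075546 0.092     ] yaw -0.10462534280318898 bottom right [0.50263984 0.15882275 0.012     ]
strip w [0.50226685 0.16386475 0.092     ] [0.50263357 0.15791774 0.092     ]
piv [0.47721286 0.01463761 0.02      ] jaw [0.52617348 0.01110894 0.02      ] 0.04908761109599494 yaw -0.07194714587432455
handles [0.42911977 0.04607356 0.02      ] [ 0.42319534 -0.00959476  0.02      ] 0.055982680349779705 yaw from handles -0.07043011348847228 0.05118219294910042
yaw overall -0.07117278468626069
grasp [0.43731413 0.01748212 0.02      ]
tool d [-0.0055  0.0669  0.2701] yaw now 0.248 turn 0.319 t 3.1
tool d [-0.0054  0.0669  0.2001] yaw now 0.248 turn 0.319 t 3.1
```

Everything agrees with the given sizes: pivot to jaw 49 mm, handles 56 mm, panel 6 mm. The edge is at (0.5025,0.161) with yaw -0.105, and the clamp yaw is -0.071. I go down over the handles.

In the tool's units: 0.295 m / 0.5 = 0.59, 0.067 m / 0.5 = 0.134, 0.319 rad / 4 = 0.0798.

Emit:
jog_arm --moves '[[[-0.004,0.06,0.06],0.0275,0.072],[[-0.008,0.11,0.12],0.055,0.072],[[-0.011,0.134,0.2],0.0798,0.072],[[-0.011,0.134,0.28],0.0798,0.072],[[-0.011,0.134,0.36],0.0798,0.072],[[-0.011,0.134,0.44],0.0798,0.072],[[-0.011,0.134,0.5],0.0798,0.072],[[-0.011,0.134,0.54],0.0798,0.072],[[-0.011,0.134,0.57],0.0798,0.072],[[-0.011,0.134,0.59],0.0798,0.072],[[-0.011,0.134,0.59],0.0798,0.072]]'

```text
time: 4.2
ee_pos: [0.4366, 0.0181, 0.0042]
eef_rot: [0.999, -0.035, -0.001, -0.0]
ft_force: [-0.1, 0.1, 0.3]
width: 0.0721
grip_force: 0.0
```

```bash
python3 -c "
from h import *
delta([.4373,.0175,.004],-.071)"
```

```text
tool d [0.0007 0.0005 0.0002] yaw now -0.07 turn 0.001 t 4.2
```

Emit:
jog_arm --moves '[[[0,0,0],0,0.06],[[0,0,0],0,0.05],[[0,0,0],0,0.04],[[0,0,0],0,0.03],[[0,0,0],0,0.02],[[0,0,0],0,0.02],[[0,0,0],0,0.02],[[0,0,0],0,0.02],[[0,0,0],0,0.02]]' --force 35

```text
time: 5.1
ee_pos: [0.4379, 0.0183, 0.0056]
eef_rot: [0.999, -0.035, 0.001, 0.0]
ft_force: [-1.3, -0.3, 6.9]
width: 0.0282
grip_force: 34.8
```

The clamp is fully squeezed (28 mm). I lift it, retract and look.

In the tool's units: -0.06 m / 0.5 = -0.12, -0.01 m / 0.5 = -0.02.

Emit:
jog_arm --moves '[[[0,0,-0.02],0,0.02],[[0,0,-0.05],0,0.02],[[0,0,-0.09],0,0.02],[[-0.02,0,-0.12],0,0.02],[[-0.04,0,-0.12],0,0.02],[[-0.07,0,-0.12],0,0.02],[[-0.08,0,-0.12],0,0.02],[[-0.08,0,-0.12],0,0.02],[[-0.08,0,-0.12],0,0.02]]'

```text
time: 6.0
ee_pos: [0.3977, 0.0209, 0.065]
eef_rot: [0.999, -0.035, 0.0, 0.0]
ft_force: [0.4, 0.1, -0.5]
width: 0.0282
grip_force: 34.8
```

```bash
python3 - <<'E'
from h import *
c=r.camera("wrist"); np.save("w2.npy",c,allow_pickle=True); save("w2.png",c["img"],1.4)
c=r.camera("side"); save("sd.png",np.ascontiguousarray(c["img"][130:250,220:380]),4)
delta([.4,.16,.05],-.105)
E
```

```text
tool d [-0.0075 -0.1386  0.0151] yaw now -0.069 turn 0.036 t 6.1
```

View pics/w2.png

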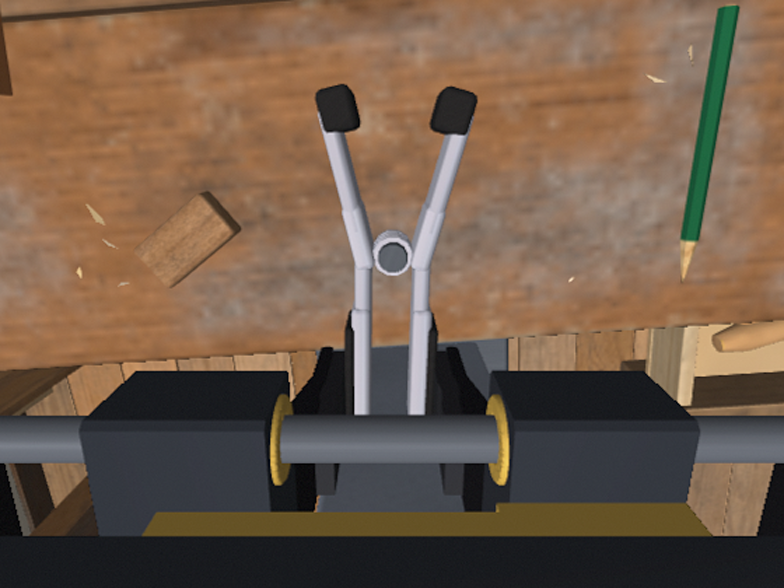

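The clamp is held wide open and symmetric: jaws at (338,108) and (454,110), pivot at (392,257).

```bash
python3 - <<'E'
from h import *
c=np.load("w2.npy",allow_pickle=True).item(); s=r.read_state(); M=R.from_quat(s["eef_rot"]); t=np.array(s["ee_pos"])
zt=t[2]+.0144
P,A,B=[M.inv().apply(ray(c,u/1.4,v/1.4,zt)-t) for u,v in [(392,257),(352,88),(442,90)]]
print("tool frame piv",P,"a",A,"b",B)
a=np.arctan2(*((A+B)/2-P)[1::-1]); print("a",a)
yp=-.1046; E=np.array([.5025,.1607]); X=np.array([np.cos(yp),np.sin(yp)])
yaw=yp+a   # tool z is down: tool-frame angle a is -a in world
tx=np.array([np.cos(yaw),np.sin(yaw)]); ty=np.array([np.sin(yaw),-np.cos(yaw)])
for back in (.075,.024):
    tcp=E-back*X-P[0]*tx-P[1]*ty; print(back,tcp,np.hypot(*tcp)); delta([*tcp,.048],yaw)
E
```

```text
tool frame piv [ 0.04541332  0.00180235 -0.01439451] a [ 0.09113851 -0.00881567 -0.01438274] b [ 0.09062703  0.01499104 -0.01439477]
a 0.02826038793291183
0.075 [0.38276632 0.17379128] 0.4203730077117022
tool d [-0.0256 -0.1512  0.0171] yaw now -0.069 turn 0.007 t 6.1
0.024 [0.43348758 0.1684664 ] 0.4650724754137338
tool d [ 0.0254 -0.1494  0.0171] yaw now -0.069 turn 0.007 t 6.1
```

In the tool's units: -0.151 m / 0.5 = -0.302, -0.145 m / 0.5 = -0.29, 0.007 rad / 4 = 0.0018.

Emit:
jog_arm --moves '[[[-0.03,-0.02,0.01],0,0.02],[[-0.052,-0.07,0.024],0.0018,0.02],[[-0.052,-0.13,0.034],0.0018,0.02],[[-0.052,-0.19,0.034],0.0018,0.02],[[-0.052,-0.25,0.034],0.0018,0.02],[[-0.052,-0.29,0.034],0.0018,0.02],[[-0.052,-0.302,0.034],0.0018,0.02],[[-0.052,-0.302,0.034],0.0018,0.02],[[-0.052,-0.302,0.034],0.0018,0.02]]'

```text
time: 7.0
ee_pos: [0.3819, 0.1726, 0.0478]
eef_rot: [0.999, -0.038, -0.0, 0.0]
ft_force: [-0.4, -0.2, -0.9]
width: 0.0278
grip_force: 34.8
```

```bash
python3 - <<'E'
from h import *
c=r.camera("wrist"); np.save("w3.npy",c,allow_pickle=True); save("w3.png",c["img"],1.4)
delta([.4335,.1685,.048],-.076)
E
```

```text
tool d [ 0.0517 -0.0001 -0.0002] yaw now -0.078 turn -0.002 t 7.05
```

View pics/w3.png

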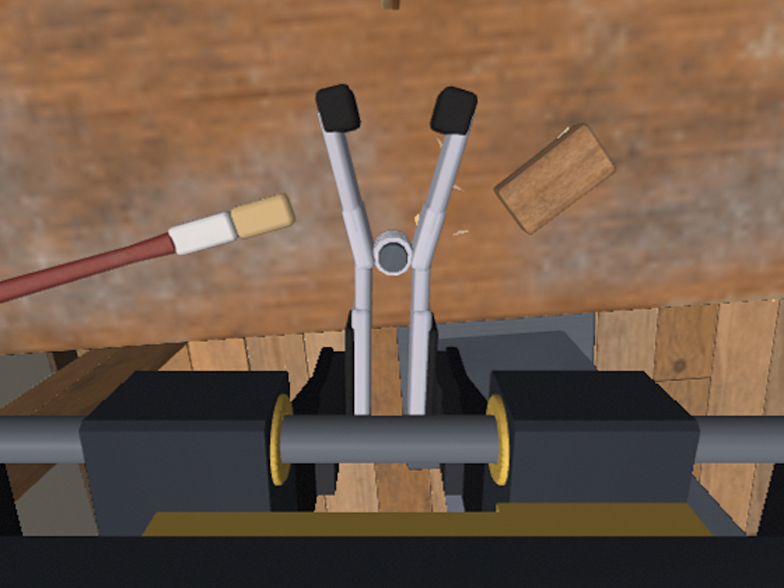

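The panel's free edge appears at (391,4), in line with the mouth centre (about x=396), with clear margins on both sides. I advance.

In the tool's units: 0.052 m / 0.5 = 0.104, 0.046 m / 0.5 = 0.092.

Emit:
jog_arm --moves '[[[0.02,0,0],0,0.02],[[0.04,0,0],0,0.02],[[0.06,0,0],0,0.02],[[0.076,0,0],0,0.02],[[0.092,0,0],0,0.02],[[0.104,-0.001,0],0,0.02],[[0.104,-0.001,0],0,0.02],[[0.104,-0.001,0],0,0.02],[[0.104,-0.001,0],0,0.02]]'

```text
time: 7.95
ee_pos: [0.4334, 0.1702, 0.048]
eef_rot: [0.999, -0.038, -0.0, 0.0]
ft_force: [-0.2, 0.4, -1.3]
width: 0.0283
grip_force: 34.8
```

```bash
python3 - <<'E'
from h import *
w=r.camera("wrist")["img"]; s=r.camera("side")["img"]; q=r.camera("scene")["img"]
o=np.zeros((600,784,3),np.uint8); o[:300,:392]=cv2.resize(w[:300],(392,300)); 
o[:300,392:]=cv2.resize(np.ascontiguousarray(s[130:230,240:370]),(392,300)); o[300:,:392]=cv2.resize(np.ascontiguousarray(q[190:290,170:300]),(392,300)); o[300:,392:]=cv2.resize(np.ascontiguousarray(w[0:150,180:376]),(392,300)); save("fin.png",o)
E
```

```text
(no output)
```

View pics/fin.png

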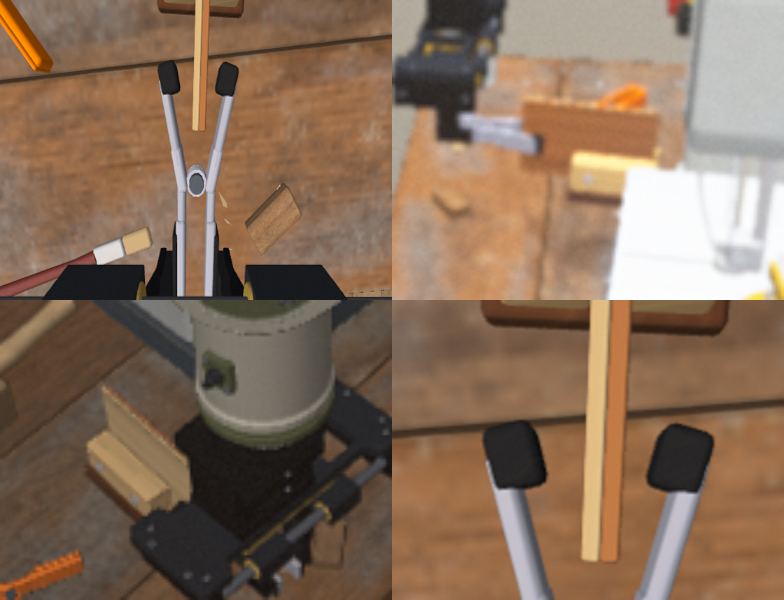

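The jaws straddle the free edge with clear gaps on both sides. The tips are well past the edge, the pivot is in front of it, and the height is about half way up the panel. I hand it in.

```bash
python3 -c "
from bench import r
print(r.close_job())"
```

```text
the job is handed in; nothing more can be done
None
```

The job is handed in at about 8 s: the steel clamp is held fully open around the panel's free edge, about half way up, with clear gaps to the panel on both sides in the last pictures. The judge returned no verdict.

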